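Stack the snack pots into a lidded tower

ROBOT

A 6-joint arm with a two-finger parallel gripper is mounted at the origin on a cart in front of the work surface, level with it; the furniture and walls round the work are solid. World frame = base frame: x ahead of the robot, y to its left, z up, the work surface at z = 0. Lengths are in m, angles in rad, forces in N, time in s.
With the tool pointing down it reaches from about 0.4 to 0.825 m from the base axis. Payload 7 kg.
Tool frame: the origin (TCP) lies on the centre line of the jaws, within the pads' length; the fingertips stand 14 mm ahead of it and the grasp point (between the pads) lies 5 mm behind it; z points along the fingers, y is the line along which they close (so a half turn about z gives the same grasp; the last joint's range is limited). The gripper opens to 88 mm and grips with 3 to 60 N. Pads are 19 mm wide; open, the fingers measure 130 mm over their backs; the gripper's body (78 mm by 193 mm) begins 47 mm behind the grasp point.
Start: joints at [-0.875, 0.359, 0.012, 0, -1.224, -0.288], TCP at [0.268, -0.62, 0.241] pointing down, gripper open.
Joint ranges: [-3.07, 3.07], [-1.43, 2.12], [-1.02, 1.25], [-3.03, 1.67], [-3.05, -0], [-3.03, 3.03]. Speed limits (rad/s): [2.39, 2.39, 3.01, 3.14, 3.14, 3.14].

INTERFACE

Orientations are given as [roll, pitch, yaw] about the fixed x, y, z axes, in that order (R = Rz(yaw) Ry(pitch) Rx(roll)).
In Python, from station import arm gives the robot as it stands.
- The arm moves only by the tool move_arm, never from a script. Its argument "rows" is a list of rows, each an object with "translation": the shift along the tool's x, y, z in cm, a list of three; "rot": the turn, a rotation vector about the tool's x, y, z in degrees, a list of three; "hand": the closure, from 0 (fully open) to 1 (shut). A call has 1 to 8 rows; each row is the pose to reach, as a shift and turn from the pose commanded when the call began, along the tool's axes at that moment; what a row does not reach only later rows make up. A row lasts 1/12 s, in which the tool goes at most 41.7 mm and 7.16 degrees, less where a joint would pass 70% of its speed; a pose out of reach is approached as far as the arm can. A call with a gripper value outside its range is refused whole. The fingers move at their own pace and stop on an object; "squeeze" is the grip in N (left out, the last holds). Time passes only in rows, so rows that repeat a pose let the fingers close. It gives the time, the measured TCP pose, the force, the opening and the grip force at its end, in the units of the state.
- arm.get_state(): the state, without advancing time (a new reading comes with each control period).
- arm.grab_frame(name): name is "side" or "top"; returns (picture, depth): 420x560x3 uint8, red, green, blue; 420x560 float32, m along the optical axis (not along the pixel's ray), 0 where there is no reading.
- arm.camera_params(name): a dict with "vfov" (degrees; the focal length in pixels is half the picture's height over the tangent of half this angle, whatever the lens; pixels are square), "cx", "cy" (the principal point, pixels), "k1" (the pictures are not rectified: a ray, as slopes to the right and down, at radius r is drawn at 1 + k1 r^2 times it, then the intrinsics apply), "position" and "orientation" of the camera in the world. Camera axes: x right, y down, z forward; pixel columns grow to the right and rows downward; lengths in m; the calibration is good to about 2 mm. A picture is of the moment at which its call begins. camera_params takes no time and is no camera call.
- arm.job_done(): hands the job in; it is judged then, once.
Trained networks look in the newest picture that a camera, given by its name, has taken for a name from the list of things; names that differ only in an ending like _2 or _b are one class to them, and where a whole thing is asked for, a point or a joint stands for the part that bears it (a point fixed in the world has none). Each returns a list of dicts, best first, with "p" (0 to 1); they miss things now and then, are a little off and sometimes report something else, mostly with a low value. They report only what shows in the picture. A call takes as long as a camera call.
- arm.search_frame(label, camera): "point" ([x, y, z] in m, in the coordinates of the camera as it stood for that picture, good to about 4 mm: the middle of the surface that is visible of it).
- arm.pinpoint(label, camera): "point" ([x, y, z] in m, in the coordinates of the camera as it stood for that picture, good to about 4 mm: a listed point, or the origin of a listed thing).
The state is a dict: "t": time; "q": joint angles; "qd": joint speeds; "joint_efforts": joint torques, N m; "eef_pos": TCP position; "ee_rot": TCP orientation; "force": force on the tool from outside, world axes, zero at the start; "moment": the same for the moment, N m; "width": finger opening in m; "gripper_force": force on a finger pad.
Only numpy, scipy, OpenCV 4.12 (cv2) and the standard library are available. Lean on these libraries where they do the work, as an engineer would, in place of code of your own. Each camera call takes 0.05 s, during which the arm holds its last target. There are 200 camera calls.

TASK

Build the snack tower on the round wooden stand: seat the blue pot in the stand first, then the yellow pot in the blue one, then the green pot in the yellow one, and close the tower with the black lid, everything fully seated and upright. Leave the red pot, the spice jar, the tin and the shaker where they stand.

Things in the scene. Friction and masses are not known exactly. Their poses are not given: they have to be found in the camera images.
- stand: round wooden stand, a brown disc 90 mm across and 16 mm high, fixed to the worktop, with a round recess 54 mm across and 9 mm deep in its middle; a pot seated in it has its origin 9 mm above the stand's. Round the work: a loaded dish rack behind (front at x 0.56 to 0.59 for y below 0.06), a wall cabinet above x 0.59 from z 0.52 up (y -0.06 to 0.40). Origin: centre of the underside; z up.
- pot_blue: open empty blue plastic snack pot, 60 mm across, 48 mm tall: foot 7 mm tall tapering from 48 to 41 mm across at the bottom, then a straight 3 mm wall, mouth 54 mm. The foot drops into a pot's mouth or the stand with 2-3 mm play, the shoulder rests on the rim: origin then 41 mm above the lower pot's. 80 g, loose, upright. Origin: centre of underside, z up. Bottom of the tower.
- pot_yellow: open empty yellow plastic snack pot, 60 mm across, 48 mm tall: foot 7 mm tall tapering from 48 to 41 mm across at the bottom, then a straight 3 mm wall, mouth 54 mm. The foot drops into a pot's mouth or the stand with 2-3 mm play, the shoulder rests on the rim: origin then 41 mm above the lower pot's. 80 g, loose, upright. Origin: centre of underside, z up. Second of the tower.
- pot_green: open empty green plastic snack pot, 60 mm across, 48 mm tall: foot 7 mm tall tapering from 48 to 41 mm across at the bottom, then a straight 3 mm wall, mouth 54 mm. The foot drops into a pot's mouth or the stand with 2-3 mm play, the shoulder rests on the rim: origin then 41 mm above the lower pot's. 80 g, loose, upright. Origin: centre of underside, z up. Third of the tower.
- lid: black round lid, 62 mm across, 40 mm tall: foot like the pots' (7 mm tall, 41 to 48 mm across), 5 mm disc, and a knob 24 mm across (neck 20 mm) from 12 to 40 mm above the underside. Seated in a pot its origin is 41 mm above that pot's. 50 g, loose, knob up. Origin: centre of underside, z up.
- pot_red: open empty red plastic snack pot, 60 mm across, 48 mm tall: foot 7 mm tall tapering from 48 to 41 mm across at the bottom, then a straight 3 mm wall, mouth 54 mm. The foot drops into a pot's mouth or the stand with 2-3 mm play, the shoulder rests on the rim: origin then 41 mm above the lower pot's. 80 g, loose, upright. Origin: centre of underside, z up. Bystander: leave it.
- spice_a: spice jar with a mustard-yellow cap, 42 mm across, 96 mm tall. A bystander, loose; leave it where it stands. Origin: centre of the underside; z up.
- tin_small: small teal food tin, 58 mm across, 72 mm tall. A bystander, loose; leave it where it stands. Origin: centre of the underside; z up.
- shaker: shaker with a grey domed top, 44 mm across, 90 mm tall. A bystander, loose; leave it where it stands. Origin: centre of the underside; z up.

How it is judged:
On the way, in this order (a step that is already met when the one before it is completed fails the run):
1. the blue pot sits in the stand (z of pot_blue in the frame of stand between 0.006 and 0.012 m and horizontal distance between pot_blue and stand below 0.008 m and angle between pot_blue's own z axis and vertical below 0.08 rad), for 0.2 s.
2. the yellow pot sits in the blue pot (z of pot_yellow in the frame of pot_blue between 0.038 and 0.044 m and horizontal distance between pot_yellow and pot_blue below 0.008 m and angle between pot_yellow's own z axis and vertical below 0.08 rad), for 0.2 s.
3. the green pot sits in the yellow pot (z of pot_green in the frame of pot_yellow between 0.038 and 0.044 m and horizontal distance between pot_green and pot_yellow below 0.008 m and angle between pot_green's own z axis and vertical below 0.08 rad), for 0.2 s.
4. the lid sits in the green pot (z of lid in the frame of pot_green between 0.038 and 0.044 m and horizontal distance between lid and pot_green below 0.008 m and angle between lid's own z axis and vertical below 0.08 rad), for 0.2 s.
At the end, for the whole second after the job is handed in: Blue pot seated in the stand, yellow in blue, green in yellow, lid in green: heights within 3 mm of fully seated, centres within 8 mm of the one below, tilt under 0.08 rad, at rest; red pot, spice jar, tin and shaker within 30 mm of their start (all of step 1 and all of step 2 and all of step 3 and all of step 4 and linear speed of each of pot_blue, pot_yellow, pot_green, lid below 0.02 m/s and distance of each of pot_red, spice_a, tin_small, shaker from where it was at the start of the episode below 0.03 m); the robot touches nothing.
It fails at once if the red pot is moved 30 mm or more, or tipped over (distance of pot_red from where it was at the start of the episode above 0.03 m or angle between pot_red's own z axis and vertical above 0.5 rad).
It fails at once if the spice jar is moved 30 mm or more, or tipped over (distance of spice_a from where it was at the start of the episode above 0.03 m or angle between spice_a's own z axis and vertical above 0.5 rad).
It fails at once if the tin is moved 30 mm or more, or tipped over (distance of tin_small from where it was at the start of the episode above 0.03 m or angle between tin_small's own z axis and vertical above 0.5 rad).
It fails at once if the shaker is moved 30 mm or more, or tipped over (distance of shaker from where it was at the start of the episode above 0.03 m or angle between shaker's own z axis and vertical above 0.5 rad).
It also fails if it takes over 120 s, if anything falls off the work surface, if the arm or the gripper's body presses on something with over 40 N, if the wrist force passes 120 N, or if a joint passes its speed limit or range.

## Working session

There is one attempt and no reset: what is moved stays moved. The work goes in short steps, Python scripts to look and compute and a tool call to move; the robot and the scene stay as the last step left them, time stands still between calls to the robot, and variables do not carry over. Pictures are saved under pics/ and viewed, at most 14 in all, crops included, and the job is handed in when it is done.

Besides the shell and the picture viewer there is one more tool, called after "Request:" in YAML: its name, and indented under it one key for each argument. move_arm: Moves the arm, as the interface text tells. Its arguments: {"type":"object","properties":{"rows":{"type":"array","items":{"type":"object","properties":{"translation":{"type":"array","items":{"type":"number"}},"rot":{"type":"array","items":{"type":"number"}},"hand":{"type":"number"}}}},"squeeze":{"type":"number"}},"required":["rows"]}

```bash
mkdir -p pics
cat > h.py <<'E'
import numpy as np, cv2
from scipy.spatial.transform import Rotation as R
from station import arm
def cam(n):
    c=arm.camera_params(n); o=np.array(c["orientation"],float)
    M=o if o.shape==(3,3) else (R.from_euler('xyz',o).as_matrix() if o.size==3 else R.from_quat(o).as_matrix())
    return c,M,np.array(c["position"],float)
def w(n,p):
    c,M,t=cam(n); return M@np.array(p)+t
def cloud(n,dep):
    c,M,t=cam(n); h,wd=dep.shape; f=h/2/np.tan(np.radians(c["vfov"])/2)
    v,u=np.mgrid[:h,:wd]; x=(u-c["cx"])/f; y=(v-c["cy"])/f
    X,Y=x.copy(),y.copy()
    for _ in range(8):
        s=1+c["k1"]*(X*X+Y*Y); X,Y=x/s,y/s
    P=np.stack([X*dep,Y*dep,dep],-1)@M.T+t
    P[dep<=0]=np.nan
    return P
E
python3 - <<'E'
from h import *
s=arm.get_state(); print({k:np.round(s[k],3) for k in('t','eef_pos','ee_rot','width')})
for n in('top','side'):
    print(n,arm.camera_params(n))
    im,d=arm.grab_frame(n); cv2.imwrite(f'pics/{n}0.png',im[...,::-1]); np.save(n+'0.npy',d);np.save(n+'i0.npy',im)
    for l in 'stand pot_blue pot_yellow pot_green lid pot_red spice_a tin_small shaker'.split():
        print(l,[(round(r['p'],2),np.round(w(n,r['point']),3)) for r in arm.pinpoint(l,n)[:2]])
E
```

```text
{'t': np.float64(0.0), 'eef_pos': array([ 0.267, -0.619,  0.24 ]), 'ee_rot': array([ 3.14 , -0.   , -2.734]), 'width': np.float64(0.088)}
top {'vfov': 52.6364634675286, 'cx': 274.1726509004116, 'cy': 218.57841074211157, 'k1': -0.12678903149083326, 'position': array([ 0.36336486, -0.01210253,  1.07394307]), 'orientation': array([-3.07061759,  0.01737189, -1.56657805])}
stand [(0.68, array([ 0.494, -0.033,  0.002]))]
pot_blue [(0.81, array([ 0.381,  0.301, -0.002]))]
pot_yellow [(0.98, array([ 0.397, -0.134,  0.002]))]
pot_green [(0.98, array([ 0.505,  0.255, -0.001]))]
lid [(0.72, array([ 0.462, -0.259,  0.001]))]
pot_red [(0.68, array([0.501, 0.084, 0.001]))]
spice_a [(0.85, array([0.516, 0.37 , 0.003]))]
tin_small [(0.62, array([0.418, 0.179, 0.001]))]
shaker [(0.82, array([ 0.461, -0.379,  0.004]))]
side {'vfov': 52.7590338407515, 'cx': 285.12381325383404, 'cy': 216.54198475508107, 'k1': -0.13491942021078782, 'position': array([-0.14820309, -0.91906354,  0.61899895]), 'orientation': array([-2.06522828, -0.02109002, -0.56222811])}
stand [(0.93, array([ 0.493, -0.036,  0.003]))]
pot_blue [(0.51, array([ 0.379,  0.301, -0.004]))]
pot_yellow [(0.61, array([ 0.397, -0.129, -0.003])), (0.39, array([ 0.455, -0.376, -0.003]))]
pot_green [(0.82, array([ 0.502,  0.255, -0.002]))]
lid [(0.85, array([ 0.459, -0.257,  0.   ])), (0.23, array([ 0.455, -0.377, -0.004]))]
pot_red [(0.89, array([ 0.504,  0.085, -0.002])), (0.41, array([ 0.417,  0.185, -0.004]))]
spice_a [(0.54, array([ 0.519,  0.372, -0.003]))]
tin_small [(0.77, array([ 0.419,  0.185, -0.001]))]
shaker [(0.2, array([ 0.491, -0.034,  0.006]))]
```

View pics/top0.png

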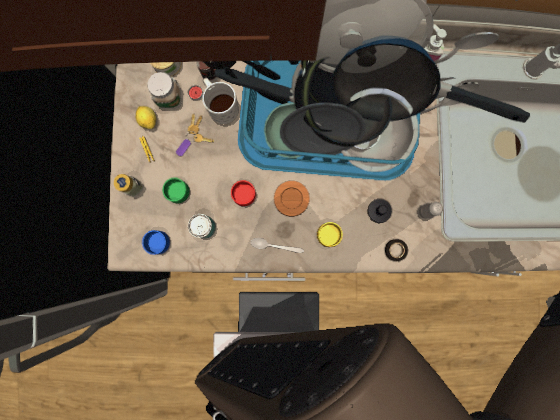

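View pics/side0.png

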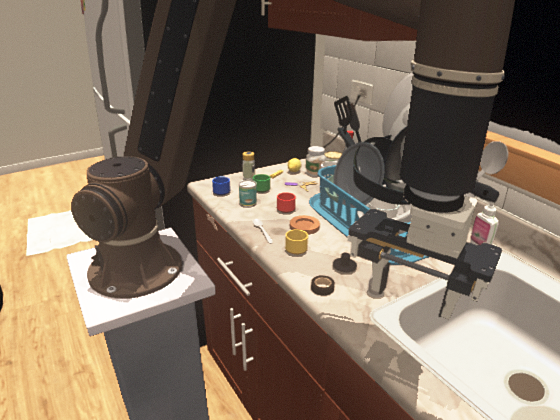

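Run:
```python
from h import *
# refine centres: circle fit to rim points of top cloud
P=cloud('top',np.load('top0.npy')).reshape(-1,3)
P=P[~np.isnan(P[:,0])]
g={'stand':(.494,-.034,.016),'blue':(.381,.301,.048),'yellow':(.397,-.132,.048),'green':(.504,.255,.048),'lid':(.461,-.258,.04),'red':(.502,.084,.048),'spice':(.517,.371,.096),'tin':(.418,.182,.072),'shaker':(.459,-.378,.09)}
print('table z',np.median(P[(abs(P[:,0]-.45)<.05)&(abs(P[:,1]-.0)<.03),2]))
for k,(x,y,z) in g.items():
    r=np.hypot(P[:,0]-x,P[:,1]-y)
    m=(r<.05)&(abs(P[:,2]-z)<.006); q=P[m]
    if m.sum()<5: print(k,'few',m.sum(), np.percentile(P[r<.03,2],[50,95])); continue
    c,rad=cv2.minEnclosingCircle(q[:,:2].astype(np.float32))
    print(k,m.sum(),np.round(c,4),round(rad,4),'mean',np.round(q.mean(0),4), 'box', np.round(np.r_[(np.percentile(q[:,0],[1,99]).mean(),np.percentile(q[:,1],[1,99]).mean())],4))
```

```text
table z 0.0012384544491145233
stand 684 [ 0.4908 -0.0368] 0.045 mean [ 0.4907 -0.0368  0.0158] box [ 0.4905 -0.0367]
blue 119 [0.3779 0.3021] 0.031 mean [0.3767 0.3016 0.0475] box [0.3778 0.3016]
yellow 98 [ 0.3996 -0.1297] 0.0299 mean [ 0.3997 -0.1296  0.0474] box [ 0.3994 -0.1282]
green 112 [0.5092 0.2536] 0.0303 mean [0.5085 0.2534 0.0472] box [0.5091 0.2534]
lid 77 [ 0.4614 -0.2593] 0.0123 mean [ 0.4609 -0.2592  0.04  ] box [ 0.4608 -0.2595]
red 104 [0.5011 0.0838] 0.0304 mean [0.5017 0.084  0.0477] box [0.5011 0.0837]
spice 240 [0.5189 0.3688] 0.0219 mean [0.5179 0.3677 0.0965] box [0.5179 0.3686]
tin 427 [0.4188 0.1844] 0.0292 mean [0.4179 0.1843 0.0696] box [0.4187 0.1845]
shaker 103 [ 0.4601 -0.3796] 0.0147 mean [ 0.4602 -0.3783  0.0875] box [ 0.4611 -0.3799]
```

Top view: blue (157,242), green (176,190), red (244,193), stand (291,198), yellow (329,235), lid (379,211), shaker (430,211), tin (201,226) and spice jar (126,184). The network results agree with the picture. The side view shows the gripper clear at the right.

```bash
cat >> h.py <<'E'
def go(target,yaw,start=None):
    s=arm.get_state(); p,r=np.array(s['eef_pos']),R.from_euler('xyz',s['ee_rot'])
    if start is not None: p,r=np.array(start[:3]),R.from_euler('xyz',[np.pi,0,np.radians(start[3])])
    tr=R.from_euler('xyz',[np.pi,0,np.radians(yaw)])
    print('cm',np.round(r.inv().apply(np.array(target)-p)*100,2),'rotdeg',np.round(np.degrees((r.inv()*tr).as_rotvec()),2))
E
python3 - <<'E'
from h import *
go((.45,-.30,.24),180)
E
```

```text
cm [-29.42  22.11   0.06] rotdeg [-0.    0.   23.36]
```

Request:
move_arm:
  rows:
    - {"translation":[-29.4,22.1,0],"rot":[0,0,23.4],"hand":0}
    - {"translation":[-29.4,22.1,0],"rot":[0,0,23.4],"hand":0}
    - {"translation":[-29.4,22.1,0],"rot":[0,0,23.4],"hand":0}
    - {"translation":[-29.4,22.1,0],"rot":[0,0,23.4],"hand":0}
    - {"translation":[-29.4,22.1,0],"rot":[0,0,23.4],"hand":0}
    - {"translation":[-29.4,22.1,0],"rot":[0,0,23.4],"hand":0}
    - {"translation":[-29.4,22.1,0],"rot":[0,0,23.4],"hand":0}
    - {"translation":[-29.4,22.1,0],"rot":[0,0,23.4],"hand":0}
  squeeze: 12

```text
t: 1.67
eef_pos: [0.431, -0.3325, 0.2409]
ee_rot: [-3.141, 0.001, 3.141]
force: [1.6, 0.8, 0.0]
width: 0.0875
gripper_force: 0.0
```

Request:
move_arm:
  rows:
    - {"translation":[0,33,0],"rot":[0,0,0],"hand":0}
    - {"translation":[0,33,0],"rot":[0,0,0],"hand":0}
    - {"translation":[0,33,0],"rot":[0,0,0],"hand":0}
    - {"translation":[0,33,0],"rot":[0,0,0],"hand":0}
    - {"translation":[0,33,0],"rot":[0,0,0],"hand":0}
    - {"translation":[0,33,0],"rot":[0,0,0],"hand":0}
    - {"translation":[0,33,0],"rot":[0,0,0],"hand":0}
    - {"translation":[0,33,0],"rot":[0,0,0],"hand":0}

```text
t: 2.33
eef_pos: [0.4302, -0.0022, 0.2412]
ee_rot: [3.141, 0.001, 3.141]
force: [1.2, 0.7, 0.6]
width: 0.0876
gripper_force: 0.0
```

Request:
move_arm:
  rows:
    - {"translation":[5.2,30.4,0],"rot":[0,0,0],"hand":0}
    - {"translation":[5.2,30.4,0],"rot":[0,0,0],"hand":0}
    - {"translation":[5.2,30.4,0],"rot":[0,0,0],"hand":0}
    - {"translation":[5.2,30.4,0],"rot":[0,0,0],"hand":0}
    - {"translation":[5.2,30.4,0],"rot":[0,0,0],"hand":0}
    - {"translation":[5.2,30.4,0],"rot":[0,0,0],"hand":0}
    - {"translation":[5.2,30.4,0],"rot":[0,0,0],"hand":0}
    - {"translation":[5.2,30.4,0],"rot":[0,0,0],"hand":0}

```text
t: 3.0
eef_pos: [0.3781, 0.304, 0.2408]
ee_rot: [3.14, 0.001, -3.14]
force: [0.7, -0.3, -0.3]
width: 0.0872
gripper_force: 0.0
```

Request:
move_arm:
  rows:
    - {"translation":[0,-0.2,4],"rot":[0,0,0],"hand":0}
    - {"translation":[0,-0.2,8],"rot":[0,0,0],"hand":0}
    - {"translation":[0,-0.2,12],"rot":[0,0,0],"hand":0}
    - {"translation":[0,-0.2,15.5],"rot":[0,0,0],"hand":0}
    - {"translation":[0,-0.2,18.5],"rot":[0,0,0],"hand":0}
    - {"translation":[0,-0.2,20.5],"rot":[0,0,0],"hand":0}
    - {"translation":[0,-0.2,21.1],"rot":[0,0,0],"hand":0}
    - {"translation":[0,-0.2,21.1],"rot":[0,0,0],"hand":0}

```text
t: 3.67
eef_pos: [0.3785, 0.2967, 0.0283]
ee_rot: [-3.139, -0.002, 3.141]
force: [0.5, -0.6, -0.6]
width: 0.0877
gripper_force: 0.0
```

Request:
move_arm:
  rows:
    - {"translation":[0,0,0],"rot":[0,0,0],"hand":1}
    - {"translation":[0,0,0],"rot":[0,0,0],"hand":1}
    - {"translation":[0,0,0],"rot":[0,0,0],"hand":1}
    - {"translation":[0,0,0],"rot":[0,0,0],"hand":1}
    - {"translation":[0,0,0],"rot":[0,0,0],"hand":1}
    - {"translation":[0,0,0],"rot":[0,0,0],"hand":1}
    - {"translation":[0,0,0],"rot":[0,0,0],"hand":1}
  squeeze: 12

```text
t: 4.25
eef_pos: [0.3794, 0.2987, 0.0307]
ee_rot: [3.139, 0.001, 3.141]
force: [-0.3, 0.3, 7.6]
width: 0.0601
gripper_force: 12.0
```

Request:
move_arm:
  rows:
    - {"translation":[0,0,-1],"rot":[0,0,0],"hand":1}
    - {"translation":[0,0,-4],"rot":[0,0,0],"hand":1}
    - {"translation":[0,0,-8],"rot":[0,0,0],"hand":1}
    - {"translation":[0,0,-12],"rot":[0,0,0],"hand":1}
    - {"translation":[0,0,-12],"rot":[0,0,0],"hand":1}

```text
t: 4.67
eef_pos: [0.3814, 0.3008, 0.1572]
ee_rot: [3.133, 0.007, -3.141]
force: [1.4, 1.7, 0.1]
width: 0.0607
gripper_force: 12.0
```

Run:
```python
from h import *
for i in range(4):
    im,d=arm.grab_frame('side'); s=arm.get_state(); print(np.round(s['eef_pos'],4),np.round(s['ee_rot'],4),s['width'],np.round(s['force'],1))
cv2.imwrite('pics/s1.png',im[100:300,150:450,::-1])
```

```text
[0.3803 0.2998 0.1539] [3.1345 0.0046 3.1415] 0.06041837055591183 [-0.1  0.2 -2.1]
[0.3792 0.2985 0.1515] [3.1376e+00 2.0000e-03 3.1408e+00] 0.06051407803128635 [-0.7 -0.4 -2.3]
[0.3785 0.2975 0.1499] [3.1404e+00 1.0000e-04 3.1406e+00] 0.060356934542075705 [ 0.3 -0.4 -2.3]
[0.3782 0.297  0.149 ] [-3.1410e+00 -9.0000e-04  3.1405e+00] 0.06083833115332268 [ 0.6 -0.6 -1.8]
```

View pics/s1.png

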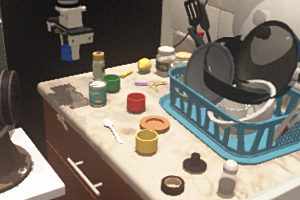

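The side crop shows the blue pot in the gripper at about (68,45), lifted clear of the worktop.

Request:
move_arm:
  rows:
    - {"translation":[-5,-16.5,0],"rot":[0,0,0],"hand":1}
    - {"translation":[-5,-16.5,0],"rot":[0,0,0],"hand":1}
    - {"translation":[-5,-16.5,0],"rot":[0,0,0],"hand":1}
    - {"translation":[-5,-16.5,0],"rot":[0,0,0],"hand":1}
    - {"translation":[-11.2,-33.5,0],"rot":[0,0,0],"hand":1}
    - {"translation":[-11.2,-33.5,0],"rot":[0,0,0],"hand":1}
    - {"translation":[-11.2,-33.5,0],"rot":[0,0,0],"hand":1}
    - {"translation":[-11.2,-33.5,0],"rot":[0,0,0],"hand":1}

```text
t: 5.53
eef_pos: [0.483, -0.0208, 0.1481]
ee_rot: [-3.141, -0.003, 3.141]
force: [1.2, 0.9, -0.2]
width: 0.0609
gripper_force: 12.0
```

Request:
move_arm:
  rows:
    - {"translation":[0,0,0],"rot":[0,0,0],"hand":1}
    - {"translation":[0,0,0],"rot":[0,0,0],"hand":1}
    - {"translation":[0,0,0],"rot":[0,0,0],"hand":1}
    - {"translation":[0,0,0],"rot":[0,0,0],"hand":1}
    - {"translation":[0,0,0],"rot":[0,0,0],"hand":1}
    - {"translation":[0,0,0],"rot":[0,0,0],"hand":1}

```text
t: 6.03
eef_pos: [0.4836, -0.0173, 0.1495]
ee_rot: [3.142, -0.0, -3.14]
force: [0.2, 0.0, -1.0]
width: 0.0603
gripper_force: 12.0
```

Run:
```python
from h import *
for i in range(3):
    im,d=arm.grab_frame('side'); s=arm.get_state(); print(np.round(s['eef_pos'],4),np.round(s['ee_rot'],4))
P=cloud('side',d)
blue=(im[...,2]>1.6*im[...,0])&(im[...,2]>1.6*im[...,1])&(abs(P[...,0]-.49)<.05)&(abs(P[...,1]+.037)<.05)&(P[...,2]>.08)
q=P[blue];print(blue.sum(),q.min(0),q.max(0))
from scipy.optimize import least_squares
f=least_squares(lambda c:np.hypot(q[:,0]-c[0],q[:,1]-c[1])-.03,[.49,-.037],loss='soft_l1',f_scale=.002);print(f.x)
```

```text
[ 0.4837 -0.0174  0.1496] [ 3.1415  0.     -3.1399]
[ 0.4837 -0.0175  0.1496] [ 3.1415e+00  2.0000e-04 -3.1402e+00]
[ 0.4838 -0.0177  0.1497] [ 3.1415e+00  3.0000e-04 -3.1405e+00]
243 [ 0.45131548 -0.04746071  0.12933872] [0.50479501 0.01195268 0.1691182 ]
[ 0.48388181 -0.01950328]
```

Request:
move_arm:
  rows:
    - {"translation":[-0.7,-1.9,0],"rot":[0,0,0],"hand":1}
    - {"translation":[-0.7,-1.9,0],"rot":[0,0,0],"hand":1}
    - {"translation":[-0.7,-1.9,3],"rot":[0,0,0],"hand":1}
    - {"translation":[-0.7,-1.9,6],"rot":[0,0,0],"hand":1}
    - {"translation":[-0.7,-1.9,8],"rot":[0,0,0],"hand":1}
    - {"translation":[-0.7,-1.9,9],"rot":[0,0,0],"hand":1}
    - {"translation":[-0.7,-1.9,9],"rot":[0,0,0],"hand":1}
    - {"translation":[-0.7,-1.9,9],"rot":[0,0,0],"hand":1}

```text
t: 6.85
eef_pos: [0.4907, -0.0373, 0.0594]
ee_rot: [-3.141, -0.001, 3.142]
force: [1.6, -0.6, -1.2]
width: 0.0603
gripper_force: 12.0
```

Request:
move_arm:
  rows:
    - {"translation":[0,0,0],"rot":[0,0,0],"hand":1}
    - {"translation":[0,0,0.4],"rot":[0,0,0],"hand":1}
    - {"translation":[0,0,0.8],"rot":[0,0,0],"hand":1}
    - {"translation":[0,0,1.2],"rot":[0,0,0],"hand":1}
    - {"translation":[0,0,1.6],"rot":[0,0,0],"hand":1}
    - {"translation":[0,0,1.9],"rot":[0,0,0],"hand":1}
    - {"translation":[0,0,1.9],"rot":[0,0,0],"hand":1}
    - {"translation":[0,0,1.9],"rot":[0,0,0],"hand":1}

```text
t: 7.52
eef_pos: [0.4907, -0.0376, 0.0404]
ee_rot: [-3.141, -0.0, 3.141]
force: [0.1, -1.0, -0.3]
width: 0.0605
gripper_force: 12.0
```

Request:
move_arm:
  rows:
    - {"translation":[0,0,0.1],"rot":[0,0,0],"hand":1}
    - {"translation":[0,0,0.2],"rot":[0,0,0],"hand":1}
    - {"translation":[0,0,0.2],"rot":[0,0,0],"hand":1}
    - {"translation":[0,0,0.2],"rot":[0,0,0],"hand":1}

```text
t: 7.85
eef_pos: [0.491, -0.0376, 0.0395]
ee_rot: [-3.141, 0.001, 3.141]
force: [-3.9, -0.9, 11.4]
width: 0.0608
gripper_force: 12.0
```

Request:
move_arm:
  rows:
    - {"translation":[0,0,0],"rot":[0,0,0],"hand":0}
    - {"translation":[0,0,0],"rot":[0,0,0],"hand":0}
    - {"translation":[0,0,0],"rot":[0,0,0],"hand":0}
    - {"translation":[0,0,0],"rot":[0,0,0],"hand":0}
    - {"translation":[0,0,-3],"rot":[0,0,0],"hand":0}
    - {"translation":[0,0,-7],"rot":[0,0,0],"hand":0}
    - {"translation":[0,0,-11],"rot":[0,0,0],"hand":0}
    - {"translation":[0,0,-15],"rot":[0,0,0],"hand":0}

```text
t: 8.52
eef_pos: [0.4902, -0.0377, 0.1901]
ee_rot: [-3.141, -0.001, 3.141]
force: [1.4, 0.1, -0.3]
width: 0.0877
gripper_force: 0.0
```

Request:
move_arm:
  rows:
    - {"translation":[9.1,-9.2,0],"rot":[0,0,0],"hand":0}
    - {"translation":[9.1,-9.2,0],"rot":[0,0,0],"hand":0}
    - {"translation":[9.1,-9.2,0],"rot":[0,0,0],"hand":0}
    - {"translation":[9.1,-9.2,0],"rot":[0,0,0],"hand":0}
    - {"translation":[9.1,-9.2,0],"rot":[0,0,0],"hand":0}
    - {"translation":[9.1,-9.2,0],"rot":[0,0,0],"hand":0}
    - {"translation":[9.1,-9.2,0],"rot":[0,0,0],"hand":0}
    - {"translation":[9.1,-9.2,0],"rot":[0,0,0],"hand":0}

```text
t: 9.18
eef_pos: [0.4004, -0.129, 0.1885]
ee_rot: [-3.141, -0.0, -3.141]
force: [1.0, 0.3, 0.3]
width: 0.0877
gripper_force: 0.0
```

```bash
cat >> h.py <<'E'
def tower(name,zr,c0=(.491,-.037),rr=(.02,.036)):
    """fit rim ring near height zr, from top cloud"""
    im,d=arm.grab_frame('top'); P=cloud('top',d).reshape(-1,3); P=P[~np.isnan(P[:,0])]
    r=np.hypot(P[:,0]-c0[0],P[:,1]-c0[1]); q=P[(r<.042)&(abs(P[:,2]-zr)<.009)]
    if len(q)<8: print(name,'few',len(q));return im
    c,rad=cv2.minEnclosingCircle(q[:,:2].astype(np.float32))
    A=np.c_[q[:,:2]-q[:,:2].mean(0),np.ones(len(q))]; pl=np.linalg.lstsq(A,q[:,2],rcond=None)[0]
    print(name,len(q),'centre',np.round(c,4),'r',round(rad,4),'z',np.round(np.percentile(q[:,2],[10,50,90]),4),'tilt',np.round(pl[:2],3));return im
E
python3 - <<'E'
from h import *
im=tower('blue',.057); tower('yellow',.048,(.3996,-.1297))
s=arm.get_state(); print(np.round(s['eef_pos'],4),np.round(s['ee_rot'],4))
im2,_=arm.grab_frame('side'); a=cv2.resize(im[150:270,100:460],(720,240)); b=cv2.resize(im2[150:300,180:420],(560,350)); b=cv2.copyMakeBorder(b,0,0,0,160,0); cv2.imwrite('pics/c2.png',np.vstack([a,b])[...,::-1])
E
```

```text
blue 51 centre [ 0.4961 -0.038 ] r 0.028 z [0.0516 0.0571 0.0591] tilt [-0.017  0.02 ]
yellow few 0
[ 0.4003 -0.129   0.1883] [-3.1415e+00 -6.0000e-04 -3.1413e+00]
```

View pics/c2.png

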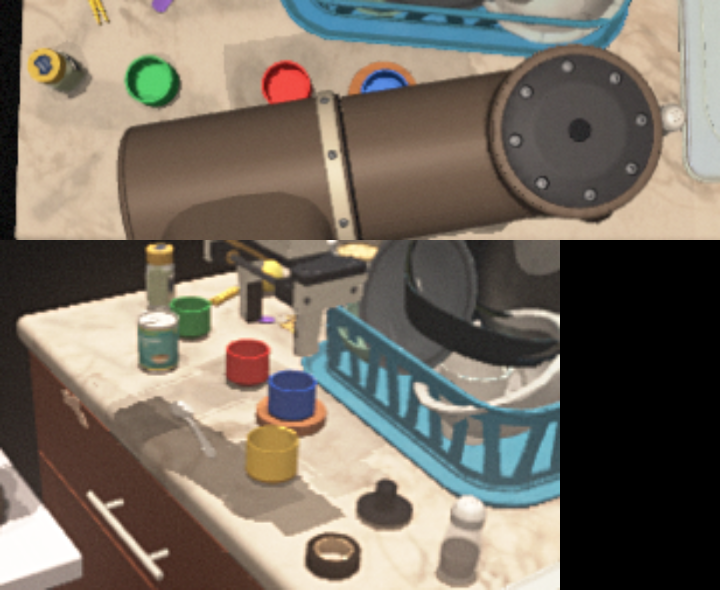

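Blue sits upright in the stand (lower panel about (292,395)), with its rim at 57 mm as expected. Next is the yellow pot.

Request:
move_arm:
  rows:
    - {"translation":[0,0,4],"rot":[0,0,0],"hand":0}
    - {"translation":[0,0,8],"rot":[0,0,0],"hand":0}
    - {"translation":[0,0,12],"rot":[0,0,0],"hand":0}
    - {"translation":[0,0,14.5],"rot":[0,0,0],"hand":0}
    - {"translation":[0,0,15.6],"rot":[0,0,0],"hand":0}
    - {"translation":[0,0,15.6],"rot":[0,0,0],"hand":0}
    - {"translation":[0,0,15.6],"rot":[0,0,0],"hand":0}
    - {"translation":[0,0,15.6],"rot":[0,0,0],"hand":0}

```text
t: 10.0
eef_pos: [0.4007, -0.1293, 0.0333]
ee_rot: [-3.142, 0.001, -3.142]
force: [0.7, 0.2, 0.4]
width: 0.0874
gripper_force: 0.0
```

Request:
move_arm:
  rows:
    - {"translation":[0,0,0],"rot":[0,0,0],"hand":1}
    - {"translation":[0,0,0],"rot":[0,0,0],"hand":1}
    - {"translation":[0,0,0],"rot":[0,0,0],"hand":1}
    - {"translation":[0,0,0],"rot":[0,0,0],"hand":1}
    - {"translation":[0,0,0],"rot":[0,0,0],"hand":1}
    - {"translation":[0,0,0],"rot":[0,0,0],"hand":1}
    - {"translation":[0,0,0],"rot":[0,0,0],"hand":1}
  squeeze: 12

```text
t: 10.58
eef_pos: [0.4, -0.1294, 0.0329]
ee_rot: [3.142, 0.001, 3.141]
force: [-1.1, 1.5, 7.6]
width: 0.0588
gripper_force: 12.0
```

Request:
move_arm:
  rows:
    - {"translation":[0,0,-1],"rot":[0,0,0],"hand":1}
    - {"translation":[0,0,-4],"rot":[0,0,0],"hand":1}
    - {"translation":[0,0,-8],"rot":[0,0,0],"hand":1}
    - {"translation":[0,0,-11],"rot":[0,0,0],"hand":1}
    - {"translation":[0,0,-12],"rot":[0,0,0],"hand":1}
    - {"translation":[0,0,-12],"rot":[0,0,0],"hand":1}
    - {"translation":[0,0,-12],"rot":[0,0,0],"hand":1}
    - {"translation":[0,0,-12],"rot":[0,0,0],"hand":1}

```text
t: 11.25
eef_pos: [0.3989, -0.1295, 0.1515]
ee_rot: [3.141, -0.002, 3.141]
force: [-0.5, -0.4, -0.6]
width: 0.0592
gripper_force: 12.0
```

Request:
move_arm:
  rows:
    - {"translation":[-4.5,4.6,0],"rot":[0,0,0],"hand":1}
    - {"translation":[-4.5,4.6,0],"rot":[0,0,0],"hand":1}
    - {"translation":[-9.1,9.2,0],"rot":[0,0,0],"hand":1}
    - {"translation":[-9.1,9.2,0],"rot":[0,0,0],"hand":1}
    - {"translation":[-9.1,9.2,2],"rot":[0,0,0],"hand":1}
    - {"translation":[-9.1,9.2,4],"rot":[0,0,0],"hand":1}
    - {"translation":[-9.1,9.2,4.5],"rot":[0,0,0],"hand":1}
    - {"translation":[-9.1,9.2,4.5],"rot":[0,0,0],"hand":1}

```text
t: 11.92
eef_pos: [0.4887, -0.0381, 0.1048]
ee_rot: [-3.14, -0.006, 3.141]
force: [0.4, -0.3, 0.3]
width: 0.0587
gripper_force: 12.0
```

Request:
move_arm:
  rows:
    - {"translation":[0,0,0],"rot":[0,0,0],"hand":1}
    - {"translation":[0,0,0],"rot":[0,0,0],"hand":1}
    - {"translation":[0,0,0],"rot":[0,0,0],"hand":1}
    - {"translation":[0,0,0],"rot":[0,0,0],"hand":1}

```text
t: 12.25
eef_pos: [0.4912, -0.0376, 0.1085]
ee_rot: [3.141, 0.002, 3.141]
force: [0.2, 0.2, -0.6]
width: 0.0588
gripper_force: 12.0
```

Run:
```python
from h import *
from scipy.optimize import least_squares
im,d=arm.grab_frame('side'); P=cloud('side',d); I=im.astype(float)
near=(abs(P[...,0]-.49)<.05)&(abs(P[...,1]+.037)<.05)
for n,m,z0 in(('blue',(I[...,2]>1.6*I[...,0])&(I[...,2]>1.6*I[...,1]),.02),('yellow',(I[...,0]>2*I[...,2])&(I[...,1]>1.5*I[...,2])&(I[...,1]>.65*I[...,0]),.05)):
    q=P[m&near&(P[...,2]>z0)]
    f=least_squares(lambda c:np.hypot(q[:,0]-c[0],q[:,1]-c[1])-.03,[.49,-.037],loss='soft_l1',f_scale=.002);print(n,len(q),f.x,q[:,2].min(),q[:,2].max())
s=arm.get_state(); print(np.round(s['eef_pos'],4),np.round(s['ee_rot'],4))
```

```text
blue 174 [ 0.49022346 -0.03915479] 0.02044466558495117 0.05871886173652974
yellow 310 [ 0.49180324 -0.03889077] 0.07763281919721199 0.1908262192739862
[ 0.4912 -0.0376  0.1084] [3.1411e+00 1.5000e-03 3.1408e+00]
```

Aligned to within 2 mm. Lowering to TCP z of about 0.083.

Request:
move_arm:
  rows:
    - {"translation":[0.1,0,0.5],"rot":[0,0,0],"hand":1}
    - {"translation":[0.1,0,1.0],"rot":[0,0,0],"hand":1}
    - {"translation":[0.1,0,1.5],"rot":[0,0,0],"hand":1}
    - {"translation":[0.1,0,1.9],"rot":[0,0,0],"hand":1}
    - {"translation":[0.1,0,2.2],"rot":[0,0,0],"hand":1}
    - {"translation":[0.1,0,2.4],"rot":[0,0,0],"hand":1}
    - {"translation":[0.1,0,2.4],"rot":[0,0,0],"hand":1}
    - {"translation":[0.1,0,2.4],"rot":[0,0,0],"hand":1}

```text
t: 12.97
eef_pos: [0.4898, -0.0375, 0.0834]
ee_rot: [-3.142, -0.0, 3.141]
force: [0.3, -0.1, -0.3]
width: 0.0589
gripper_force: 12.0
```

Request:
move_arm:
  rows:
    - {"translation":[0,0,0.1],"rot":[0,0,0],"hand":1}
    - {"translation":[0,0,0.2],"rot":[0,0,0],"hand":1}
    - {"translation":[0,0,0.2],"rot":[0,0,0],"hand":1}

```text
t: 13.22
eef_pos: [0.4902, -0.0375, 0.0827]
ee_rot: [-3.142, 0.001, 3.141]
force: [-3.3, 1.5, 13.2]
width: 0.0586
gripper_force: 12.0
```

Request:
move_arm:
  rows:
    - {"translation":[0,0,0],"rot":[0,0,0],"hand":0}
    - {"translation":[0,0,0],"rot":[0,0,0],"hand":0}
    - {"translation":[0,0,0],"rot":[0,0,0],"hand":0}
    - {"translation":[0,0,0],"rot":[0,0,0],"hand":0}
    - {"translation":[0,0,-3],"rot":[0,0,0],"hand":0}
    - {"translation":[0,0,-7],"rot":[0,0,0],"hand":0}
    - {"translation":[0,0,-11],"rot":[0,0,0],"hand":0}
    - {"translation":[0,0,-11],"rot":[0,0,0],"hand":0}

```text
t: 13.88
eef_pos: [0.4939, -0.0372, 0.1991]
ee_rot: [3.141, 0.011, -3.141]
force: [1.6, 0.2, 0.9]
width: 0.0877
gripper_force: 0.0
```

Request:
move_arm:
  rows:
    - {"translation":[-1.9,29.1,0],"rot":[0,0,-45],"hand":0}
    - {"translation":[-1.9,29.1,0],"rot":[0,0,-45],"hand":0}
    - {"translation":[-1.9,29.1,0],"rot":[0,0,-45],"hand":0}
    - {"translation":[-1.9,29.1,0],"rot":[0,0,-45],"hand":0}
    - {"translation":[-1.9,29.1,0],"rot":[0,0,-45],"hand":0}
    - {"translation":[-1.9,29.1,0],"rot":[0,0,-45],"hand":0}
    - {"translation":[-1.9,29.1,0],"rot":[0,0,-45],"hand":0}
    - {"translation":[-1.9,29.1,0],"rot":[0,0,-45],"hand":0}

```text
t: 14.55
eef_pos: [0.5098, 0.2596, 0.1911]
ee_rot: [-3.141, 0.001, -2.35]
force: [1.0, -0.2, -0.1]
width: 0.0875
gripper_force: 0.0
```

Request:
move_arm:
  rows:
    - {"translation":[0,0,0],"rot":[0,0,0],"hand":0}
    - {"translation":[0,0,0],"rot":[0,0,0],"hand":0}
    - {"translation":[0,0,0],"rot":[0,0,0],"hand":0}
    - {"translation":[0,0,0],"rot":[0,0,0],"hand":0}

```text
t: 14.88
eef_pos: [0.509, 0.2523, 0.1916]
ee_rot: [3.142, -0.0, -2.358]
force: [-0.6, -0.9, -0.2]
width: 0.0878
gripper_force: 0.0
```

Run:
```python
from h import *
tower('blue/yellow',.098)
im,_=arm.grab_frame('side'); cv2.imwrite('pics/c3.png',cv2.resize(im[130:300,180:420],(600,425))[...,::-1])
s=arm.get_state(); print(np.round(s['eef_pos'],4),np.round(s['ee_rot'],4))
go((.5092,.2535,.033),-135)
```

```text
blue/yellow 123 centre [ 0.4895 -0.038 ] r 0.0301 z [0.0928 0.0975 0.1003] tilt [0.003 0.007]
[0.5091 0.2525 0.1918] [ 3.1416e+00  4.0000e-04 -2.3582e+00]
cm [-0.07  0.07 15.88] rotdeg [ 0.    0.02 -0.12]
```

View pics/c3.png

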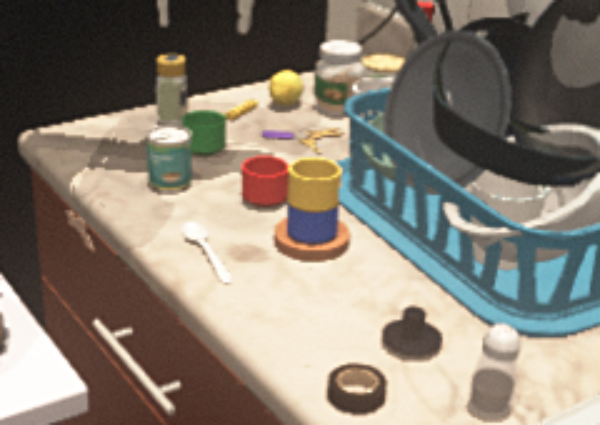

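Yellow is seated in blue at (315,205), upright, with its rim at 98 mm. Descending on green.

Request:
move_arm:
  rows:
    - {"translation":[-0.1,0.1,4],"rot":[0,0,0],"hand":0}
    - {"translation":[-0.1,0.1,8],"rot":[0,0,0],"hand":0}
    - {"translation":[-0.1,0.1,12],"rot":[0,0,0],"hand":0}
    - {"translation":[-0.1,0.1,14.5],"rot":[0,0,0],"hand":0}
    - {"translation":[-0.1,0.1,15.9],"rot":[0,0,0],"hand":0}
    - {"translation":[-0.1,0.1,15.9],"rot":[0,0,0],"hand":0}
    - {"translation":[-0.1,0.1,15.9],"rot":[0,0,0],"hand":0}
    - {"translation":[-0.1,0.1,15.9],"rot":[0,0,0],"hand":0}

```text
t: 15.65
eef_pos: [0.5099, 0.2552, 0.0339]
ee_rot: [-3.141, 0.002, -2.357]
force: [0.6, 0.4, 0.4]
width: 0.0877
gripper_force: 0.0
```

Request:
move_arm:
  rows:
    - {"translation":[0,0,0],"rot":[0,0,0],"hand":1}
    - {"translation":[0,0,0],"rot":[0,0,0],"hand":1}
    - {"translation":[0,0,0],"rot":[0,0,0],"hand":1}
    - {"translation":[0,0,0],"rot":[0,0,0],"hand":1}
    - {"translation":[0,0,0],"rot":[0,0,0],"hand":1}
    - {"translation":[0,0,0],"rot":[0,0,0],"hand":1}
    - {"translation":[0,0,0],"rot":[0,0,0],"hand":1}
  squeeze: 12

```text
t: 16.23
eef_pos: [0.5091, 0.255, 0.033]
ee_rot: [-3.141, 0.001, -2.357]
force: [-1.7, -0.7, 5.8]
width: 0.0603
gripper_force: 12.0
```

Request:
move_arm:
  rows:
    - {"translation":[0,0,-1],"rot":[0,0,0],"hand":1}
    - {"translation":[0,0,-4],"rot":[0,0,0],"hand":1}
    - {"translation":[0,0,-8],"rot":[0,0,0],"hand":1}
    - {"translation":[0,0,-12],"rot":[0,0,0],"hand":1}
    - {"translation":[0,0,-15],"rot":[0,0,0],"hand":1}
    - {"translation":[0,0,-16],"rot":[0,0,0],"hand":1}
    - {"translation":[0,0,-16],"rot":[0,0,0],"hand":1}
    - {"translation":[0,0,-16],"rot":[0,0,0],"hand":1}

```text
t: 16.9
eef_pos: [0.5088, 0.2549, 0.193]
ee_rot: [3.141, 0.001, -2.357]
force: [-0.4, 0.0, -1.0]
width: 0.0602
gripper_force: 12.0
```

Run:
```python
from h import *
s=arm.get_state(); print(np.round(s['eef_pos'],4),np.round(s['ee_rot'],4))
go((.4903,-.0375,.193),180)
```

```text
[0.5088 0.2549 0.193 ] [ 3.1411e+00  1.1000e-03 -2.3571e+00]
cm [ 21.96 -19.39  -0.03] rotdeg [ 0.05  0.05 44.95]
```

Request:
move_arm:
  rows:
    - {"translation":[11,-9.7,0],"rot":[0,0,22],"hand":1}
    - {"translation":[11,-9.7,0],"rot":[0,0,22],"hand":1}
    - {"translation":[11,-9.7,0],"rot":[0,0,22],"hand":1}
    - {"translation":[11,-9.7,0],"rot":[0,0,22],"hand":1}
    - {"translation":[22,-19.4,0],"rot":[0,0,45],"hand":1}
    - {"translation":[22,-19.4,0],"rot":[0,0,45],"hand":1}
    - {"translation":[22,-19.4,0],"rot":[0,0,45],"hand":1}
    - {"translation":[22,-19.4,0],"rot":[0,0,45],"hand":1}

```text
t: 17.57
eef_pos: [0.4882, -0.0412, 0.1908]
ee_rot: [-3.141, -0.004, 3.132]
force: [0.2, 0.4, -0.8]
width: 0.06
gripper_force: 12.0
```

Request:
move_arm:
  rows:
    - {"translation":[0,0,0],"rot":[0,0,0],"hand":1}
    - {"translation":[0,0,0],"rot":[0,0,0],"hand":1}
    - {"translation":[0,0,0],"rot":[0,0,0],"hand":1}
    - {"translation":[0,0,0],"rot":[0,0,0],"hand":1}
    - {"translation":[0,0,0],"rot":[0,0,0],"hand":1}
    - {"translation":[0,0,0],"rot":[0,0,0],"hand":1}

```text
t: 18.07
eef_pos: [0.4904, -0.0371, 0.1923]
ee_rot: [-3.142, -0.0, -3.141]
force: [0.2, -0.1, -1.0]
width: 0.0597
gripper_force: 12.0
```

Run:
```python
from h import *
s=arm.get_state(); print(np.round(s['eef_pos'],4),np.round(s['ee_rot'],4))
go((.491,-.0375,.15),180)
```

```text
[ 0.4904 -0.0371  0.1923] [-3.1415e+00 -5.0000e-04 -3.1407e+00]
cm [-0.06 -0.04  4.23] rotdeg [-0.   -0.03  0.05]
```

Request:
move_arm:
  rows:
    - {"translation":[-0.1,0,2],"rot":[0,0,0],"hand":1}
    - {"translation":[-0.1,0,4],"rot":[0,0,0],"hand":1}
    - {"translation":[-0.1,0,5],"rot":[0,0,0],"hand":1}
    - {"translation":[-0.1,0,5.5],"rot":[0,0,0],"hand":1}
    - {"translation":[-0.1,0,6],"rot":[0,0,0],"hand":1}
    - {"translation":[-0.1,0,6.4],"rot":[0,0,0],"hand":1}
    - {"translation":[-0.1,0,6.7],"rot":[0,0,0],"hand":1}
    - {"translation":[-0.1,0,6.7],"rot":[0,0,0],"hand":1}

```text
t: 18.73
eef_pos: [0.4915, -0.0378, 0.1255]
ee_rot: [3.142, -0.0, 3.141]
force: [-0.2, 0.4, 0.3]
width: 0.06
gripper_force: 12.0
```

Request:
move_arm:
  rows:
    - {"translation":[0,0,0],"rot":[0,0,0],"hand":1}
    - {"translation":[0,0,0.1],"rot":[0,0,0],"hand":1}
    - {"translation":[0,0,0.1],"rot":[0,0,0],"hand":1}
    - {"translation":[0,0,0.1],"rot":[0,0,0],"hand":1}

```text
t: 19.07
eef_pos: [0.4915, -0.0379, 0.1248]
ee_rot: [3.141, 0.0, 3.141]
force: [-0.4, 1.0, -0.5]
width: 0.0601
gripper_force: 12.0
```

Request:
move_arm:
  rows:
    - {"translation":[0,0,0.1],"rot":[0,0,0],"hand":1}
    - {"translation":[0,0,0.2],"rot":[0,0,0],"hand":1}
    - {"translation":[0,0,0.2],"rot":[0,0,0],"hand":1}

```text
t: 19.32
eef_pos: [0.4923, -0.0379, 0.124]
ee_rot: [-3.141, 0.002, -3.141]
force: [-3.6, 0.7, 11.3]
width: 0.0599
gripper_force: 12.0
```

Request:
move_arm:
  rows:
    - {"translation":[0,0,0],"rot":[0,0,0],"hand":0}
    - {"translation":[0,0,0],"rot":[0,0,0],"hand":0}
    - {"translation":[0,0,0],"rot":[0,0,0],"hand":0}
    - {"translation":[0,0,0],"rot":[0,0,0],"hand":0}
    - {"translation":[0,0,-3],"rot":[0,0,0],"hand":0}
    - {"translation":[0,0,-7],"rot":[0,0,0],"hand":0}
    - {"translation":[0,0,-9],"rot":[0,0,0],"hand":0}
    - {"translation":[0,0,-9],"rot":[0,0,0],"hand":0}

```text
t: 19.98
eef_pos: [0.4941, -0.0376, 0.2175]
ee_rot: [3.141, 0.008, -3.141]
force: [0.5, -0.5, 0.4]
width: 0.0875
gripper_force: 0.0
```

Request:
move_arm:
  rows:
    - {"translation":[3.1,-22.1,0],"rot":[0,0,-37],"hand":0}
    - {"translation":[3.1,-22.1,0],"rot":[0,0,-37],"hand":0}
    - {"translation":[3.1,-22.1,0],"rot":[0,0,-37],"hand":0}
    - {"translation":[3.1,-22.1,0],"rot":[0,0,-37],"hand":0}
    - {"translation":[3.1,-22.1,0],"rot":[0,0,-37],"hand":0}
    - {"translation":[3.1,-22.1,0],"rot":[0,0,-37],"hand":0}
    - {"translation":[3.1,-22.1,0],"rot":[0,0,-37],"hand":0}
    - {"translation":[3.1,-22.1,0],"rot":[0,0,-37],"hand":0}

```text
t: 20.65
eef_pos: [0.4593, -0.2608, 0.2117]
ee_rot: [3.141, -0.001, -2.5]
force: [0.3, 0.2, -0.3]
width: 0.088
gripper_force: 0.0
```

Request:
move_arm:
  rows:
    - {"translation":[0,0,0],"rot":[0,0,0],"hand":0}
    - {"translation":[0,0,0],"rot":[0,0,0],"hand":0}
    - {"translation":[0,0,0],"rot":[0,0,0],"hand":0}
    - {"translation":[0,0,0],"rot":[0,0,0],"hand":0}

```text
t: 20.98
eef_pos: [0.4607, -0.2578, 0.2127]
ee_rot: [-3.141, 0.0, -2.495]
force: [-0.6, 0.9, 0.0]
width: 0.088
gripper_force: 0.0
```

Run:
```python
from h import *
tower('green',.139)
im,_=arm.grab_frame('side'); cv2.imwrite('pics/c4.png',cv2.resize(im[130:300,180:420],(600,425))[...,::-1])
s=arm.get_state(); print(np.round(s['eef_pos'],4),np.round(s['ee_rot'],4))
go((.4612,-.2593,.030),-143)
P=cloud('top',np.load('top0.npy')).reshape(-1,3); P=P[~np.isnan(P[:,0])]
m=(P[:,1]<-.15)&(P[:,1]>-.38)&(P[:,0]<.60)&(P[:,0]>.52)&(P[:,2]>.03); q=P[m]
if m.any(): print('rack front pts z>.03: min x',q[:,0].min(), 'z>.07 min x',q[q[:,2]>.07,0].min() if (q[:,2]>.07).any() else None)
```

```text
green 18 centre [ 0.4903 -0.0127] r 0.0148 z [0.1367 0.1383 0.1398] tilt [ 0.029 -0.099]
[ 0.4606 -0.258   0.2127] [-3.1414e+00  2.0000e-04 -2.4951e+00]
cm [ 0.04 -0.13 18.27] rotdeg [-0.01  0.01  0.04]
rack front pts z>.03: min x 0.5442325066921156 z>.07 min x 0.5442325066921156
```

View pics/c4.png

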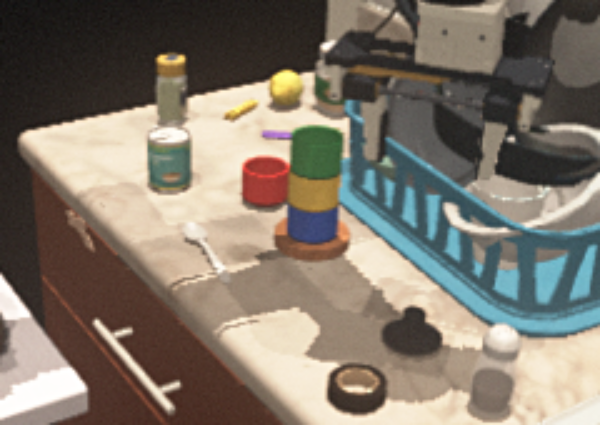

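Green is seated at (317,150). Before descending I'm checking how far the rack's front reaches towards the lid.

Run:
```python
from h import *
P=np.vstack([cloud('top',np.load('top0.npy')).reshape(-1,3)]); P=P[~np.isnan(P[:,0])]
for y in np.arange(-.40,-.14,.02):
    q=P[(abs(P[:,1]-y)<.01)&(P[:,0]<.62)&(P[:,0]>.5)&(P[:,2]>.06)]
    if len(q): i=np.argsort(q[:,0])[:4]; print(round(y,2),np.round(q[i][:,[0,2]],3).tolist())
```

```text
-0.32 [[0.581, 0.12], [0.583, 0.121], [0.585, 0.125], [0.587, 0.117]]
-0.3 [[0.564, 0.122], [0.564, 0.121], [0.566, 0.123], [0.567, 0.122]]
-0.28 [[0.554, 0.111], [0.555, 0.11], [0.555, 0.108], [0.556, 0.114]]
-0.26 [[0.545, 0.099], [0.546, 0.104], [0.546, 0.104], [0.547, 0.102]]
-0.24 [[0.544, 0.101], [0.544, 0.1], [0.544, 0.1], [0.545, 0.1]]
-0.22 [[0.547, 0.096], [0.547, 0.096], [0.548, 0.095], [0.548, 0.093]]
-0.2 [[0.55, 0.095], [0.551, 0.09], [0.552, 0.094], [0.552, 0.094]]
-0.18 [[0.558, 0.09], [0.558, 0.087], [0.56, 0.093], [0.56, 0.092]]
-0.16 [[0.568, 0.122], [0.568, 0.122], [0.568, 0.121], [0.568, 0.118]]
```

Request:
move_arm:
  rows:
    - {"translation":[0,-0.1,4],"rot":[0,0,0],"hand":0}
    - {"translation":[0,-0.1,8],"rot":[0,0,0],"hand":0}
    - {"translation":[0,-0.1,12],"rot":[0,0,0],"hand":0}
    - {"translation":[0,-0.1,14.5],"rot":[0,0,0],"hand":0}
    - {"translation":[0,-0.1,16.5],"rot":[0,0,0],"hand":0}
    - {"translation":[0,-0.1,17.6],"rot":[0,0,0],"hand":0}
    - {"translation":[0,-0.1,18.1],"rot":[0,0,0],"hand":0}
    - {"translation":[0,-0.1,18.1],"rot":[0,0,0],"hand":0}

```text
t: 21.75
eef_pos: [0.4605, -0.2592, 0.0306]
ee_rot: [3.14, -0.001, -2.496]
force: [-0.6, 0.0, 0.4]
width: 0.0879
gripper_force: 0.0
```

Request:
move_arm:
  rows:
    - {"translation":[0,0,0],"rot":[0,0,0],"hand":0}
    - {"translation":[0,0,0],"rot":[0,0,0],"hand":0}
    - {"translation":[0,0,0],"rot":[0,0,0],"hand":0}

```text
t: 22.0
eef_pos: [0.4617, -0.2597, 0.0327]
ee_rot: [-3.14, 0.001, -2.496]
force: [-0.3, -0.9, -0.2]
width: 0.0875
gripper_force: 0.0
```

Request:
move_arm:
  rows:
    - {"translation":[0,0,0],"rot":[0,0,0],"hand":1}
    - {"translation":[0,0,0],"rot":[0,0,0],"hand":1}
    - {"translation":[0,0,0],"rot":[0,0,0],"hand":1}
    - {"translation":[0,0,0],"rot":[0,0,0],"hand":1}
    - {"translation":[0,0,0],"rot":[0,0,0],"hand":1}
    - {"translation":[0,0,0],"rot":[0,0,0],"hand":1}
    - {"translation":[0,0,0],"rot":[0,0,0],"hand":1}
    - {"translation":[0,0,0],"rot":[0,0,0],"hand":1}
  squeeze: 12

```text
t: 22.67
eef_pos: [0.4609, -0.2597, 0.0315]
ee_rot: [3.142, -0.0, -2.496]
force: [0.3, -0.2, 0.4]
width: 0.0399
gripper_force: 0.0
```

Request:
move_arm:
  rows:
    - {"translation":[0,0,0],"rot":[0,0,0],"hand":1}
    - {"translation":[0,0,0],"rot":[0,0,0],"hand":1}
    - {"translation":[0,0,0],"rot":[0,0,0],"hand":1}
    - {"translation":[0,0,0],"rot":[0,0,0],"hand":1}

```text
t: 23.0
eef_pos: [0.4609, -0.2596, 0.0315]
ee_rot: [3.142, -0.0, -2.496]
force: [-0.7, 0.1, -1.0]
width: 0.0231
gripper_force: 12.0
```

Request:
move_arm:
  rows:
    - {"translation":[0,0,-1],"rot":[0,0,0],"hand":1}
    - {"translation":[0,0,-4],"rot":[0,0,0],"hand":1}
    - {"translation":[0,0,-8],"rot":[0,0,0],"hand":1}
    - {"translation":[0,0,-12],"rot":[0,0,0],"hand":1}
    - {"translation":[0,0,-16],"rot":[0,0,0],"hand":1}
    - {"translation":[0,0,-19],"rot":[0,0,0],"hand":1}
    - {"translation":[0,0,-19],"rot":[0,0,0],"hand":1}
    - {"translation":[0,0,-19],"rot":[0,0,0],"hand":1}

```text
t: 23.67
eef_pos: [0.4617, -0.2598, 0.2245]
ee_rot: [-3.138, 0.004, -2.496]
force: [-0.2, 0.9, -1.9]
width: 0.0234
gripper_force: 12.0
```

Run:
```python
from h import *
im,d=arm.grab_frame('side'); s=arm.get_state(); print(np.round(s['eef_pos'],4),np.round(s['ee_rot'],4),s['width'])
go((.4908,-.0378,.221),180)
cv2.imwrite('pics/c5.png',cv2.resize(im[60:280,180:480],(600,440))[...,::-1])
```

```text
[ 0.4607 -0.2595  0.2225] [-3.1407e+00  1.5000e-03 -2.4967e+00] 0.023310719505049142
cm [-15.73  15.91   0.16] rotdeg [-2.000e-02  1.000e-01  3.695e+01]
```

View pics/c5.png

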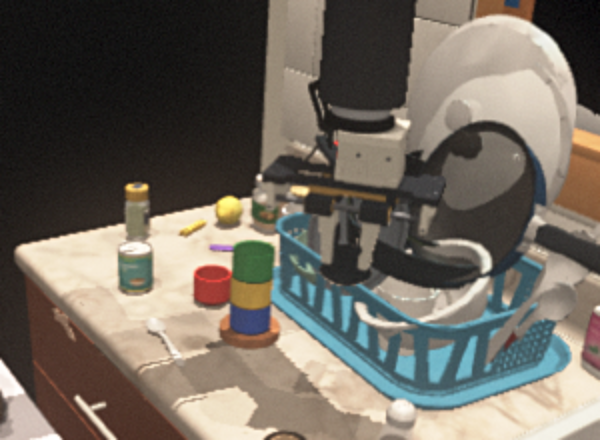

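The lid is held level at (345,272) and the tower is intact at (252,290). Moving over the tower.

Request:
move_arm:
  rows:
    - {"translation":[-8,8,0],"rot":[0,0,18],"hand":1}
    - {"translation":[-8,8,0],"rot":[0,0,18],"hand":1}
    - {"translation":[-8,8,0],"rot":[0,0,18],"hand":1}
    - {"translation":[-15.8,15.9,0],"rot":[0,0,37],"hand":1}
    - {"translation":[-15.8,15.9,0],"rot":[0,0,37],"hand":1}
    - {"translation":[-15.8,15.9,0],"rot":[0,0,37],"hand":1}
    - {"translation":[-15.8,15.9,0],"rot":[0,0,37],"hand":1}
    - {"translation":[-15.8,15.9,0],"rot":[0,0,37],"hand":1}

```text
t: 24.38
eef_pos: [0.4909, -0.0358, 0.2203]
ee_rot: [-3.141, -0.003, -3.139]
force: [-0.1, -0.4, -0.6]
width: 0.0234
gripper_force: 12.0
```

Request:
move_arm:
  rows:
    - {"translation":[0,0,0],"rot":[0,0,0],"hand":1}
    - {"translation":[0,0,0],"rot":[0,0,0],"hand":1}
    - {"translation":[0,0,0],"rot":[0,0,0],"hand":1}
    - {"translation":[0,0,0],"rot":[0,0,0],"hand":1}
    - {"translation":[0,0,0],"rot":[0,0,0],"hand":1}
    - {"translation":[0,0,0],"rot":[0,0,0],"hand":1}

```text
t: 24.88
eef_pos: [0.4914, -0.0382, 0.2215]
ee_rot: [-3.142, -0.0, 3.14]
force: [-0.7, 0.1, 0.2]
width: 0.0235
gripper_force: 12.0
```

Run:
```python
from h import *
from scipy.optimize import least_squares
im,d=arm.grab_frame('side'); P=cloud('side',d); I=im.astype(float)
near=(abs(P[...,0]-.49)<.05)&(abs(P[...,1]+.037)<.05)
for n,m,z0,z1,r in(('blue',(I[...,2]>1.6*I[...,0])&(I[...,2]>1.6*I[...,1]),.02,.055,.03),('green',(I[...,1]>1.5*I[...,0])&(I[...,1]>1.3*I[...,2]),.1,.137,.03),('lid',I.sum(2)>=0,.187,.193,.031)):
    q=P[m&near&(P[...,2]>z0)&(P[...,2]<z1)]
    f=least_squares(lambda c:np.hypot(q[:,0]-c[0],q[:,1]-c[1])-r,[.49,-.037],loss='soft_l1',f_scale=.002);print(n,len(q),f.x,q[:,2].min(),q[:,2].max())
q=P[near&(P[...,2]>.16)&(P[...,2]<.22)];print('lowest above tower',np.percentile(q[:,2],[0,1,5]))
s=arm.get_state(); print(np.round(s['eef_pos'],4),np.round(s['ee_rot'],4))
```

```text
blue 63 [ 0.49042601 -0.03719134] 0.020153598566063913 0.05479677996985488
green 308 [ 0.4907072  -0.03829563] 0.1016831870335192 0.13695945437995644
lid 8 [ 0.50233817 -0.03286198] 0.18970093449132208 0.19281448739400392
lowest above tower [0.18970093 0.19072377 0.1952069 ]
[ 0.4915 -0.0381  0.2216] [3.1416e+00 1.0000e-04 3.1403e+00]
```

Request:
move_arm:
  rows:
    - {"translation":[0.1,0,2],"rot":[0,0,0],"hand":1}
    - {"translation":[0.1,0,3.5],"rot":[0,0,0],"hand":1}
    - {"translation":[0.1,0,4.3],"rot":[0,0,0],"hand":1}
    - {"translation":[0.1,0,4.8],"rot":[0,0,0],"hand":1}
    - {"translation":[0.1,0,5.3],"rot":[0,0,0],"hand":1}
    - {"translation":[0.1,0,5.6],"rot":[0,0,0],"hand":1}
    - {"translation":[0.1,0,5.7],"rot":[0,0,0],"hand":1}
    - {"translation":[0.1,0,5.7],"rot":[0,0,0],"hand":1}

```text
t: 25.6
eef_pos: [0.4907, -0.0376, 0.1647]
ee_rot: [3.142, 0.0, 3.141]
force: [1.0, -0.9, -0.5]
width: 0.0229
gripper_force: 12.0
```

Request:
move_arm:
  rows:
    - {"translation":[0,0,0],"rot":[0,0,0],"hand":1}
    - {"translation":[0,0,0.1],"rot":[0,0,0],"hand":1}
    - {"translation":[0,0,0.2],"rot":[0,0,0],"hand":1}
    - {"translation":[0,0,0.2],"rot":[0,0,0],"hand":1}

```text
t: 25.93
eef_pos: [0.4913, -0.0376, 0.1635]
ee_rot: [-3.142, 0.002, 3.141]
force: [-1.0, -0.9, 4.4]
width: 0.0238
gripper_force: 12.0
```

Contact at the seated height. Releasing, lifting and backing off.

Request:
move_arm:
  rows:
    - {"translation":[0,0,0],"rot":[0,0,0],"hand":0}
    - {"translation":[0,0,0],"rot":[0,0,0],"hand":0}
    - {"translation":[0,0,0],"rot":[0,0,0],"hand":0}
    - {"translation":[0,0,0],"rot":[0,0,0],"hand":0}
    - {"translation":[0,0,0],"rot":[0,0,0],"hand":0}
    - {"translation":[0,0,-3],"rot":[0,0,0],"hand":0}
    - {"translation":[0,0,-7],"rot":[0,0,0],"hand":0}
    - {"translation":[0,0,-10],"rot":[0,0,0],"hand":0}

```text
t: 26.6
eef_pos: [0.4906, -0.0378, 0.2648]
ee_rot: [-3.141, 0.0, 3.141]
force: [1.8, -0.1, 0.6]
width: 0.0711
gripper_force: 0.0
```

Request:
move_arm:
  rows:
    - {"translation":[4,-20,0],"rot":[0,0,0],"hand":0}
    - {"translation":[4,-20,0],"rot":[0,0,0],"hand":0}
    - {"translation":[4,-20,0],"rot":[0,0,0],"hand":0}
    - {"translation":[4,-20,0],"rot":[0,0,0],"hand":0}
    - {"translation":[4,-20,0],"rot":[0,0,0],"hand":0}
    - {"translation":[4,-20,0],"rot":[0,0,0],"hand":0}
    - {"translation":[4,-20,0],"rot":[0,0,0],"hand":0}
    - {"translation":[4,-20,0],"rot":[0,0,0],"hand":0}

```text
t: 27.27
eef_pos: [0.4502, -0.2378, 0.2624]
ee_rot: [3.141, -0.0, 3.14]
force: [-0.0, -0.1, -0.5]
width: 0.0876
gripper_force: 0.0
```

Run:
```python
from h import *
im,d=arm.grab_frame('side'); cv2.imwrite('pics/c6.png',cv2.resize(im[130:300,180:420],(600,425))[...,::-1])
P=cloud('side',d); q=P[(abs(P[...,0]-.49)<.02)&(abs(P[...,1]+.037)<.02)]; print('knob top z',q[:,2].max())
tower('knob',.172)
s=arm.get_state(); print(np.round(s['eef_pos'],4),np.round(s['force'],1))
```

```text
knob top z 0.1739935882111564
knob few 0
[ 0.4506 -0.2368  0.2625] [ 0.3  0.4 -0.2]
```

View pics/c6.png

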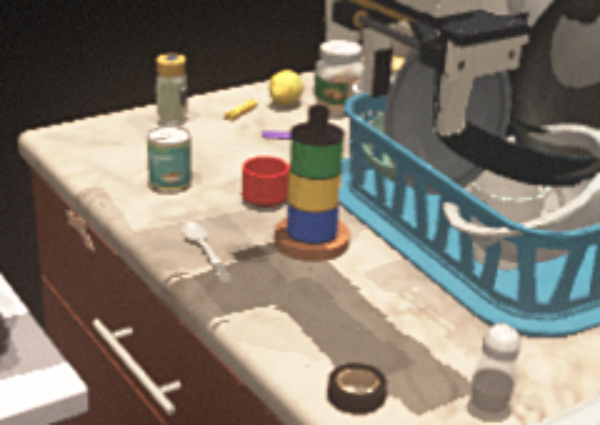

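The tower stands upright and complete at (318,180). The knob top measures 174 mm, against 172 mm expected, and the bystanders have not moved.

```bash
python3 -c "
from station import arm; print(arm.job_done())"
```

```text
the job is handed in; nothing more can be done
None
```

The tower is built and handed in at about 27 s: blue, yellow and green pots and the lid are stacked upright in the stand, each fully seated by the contact heights and pictures, with the bystanders left where they stood; no verdict came back.

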